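# Reset the fit-up fixture's end stop one notch and load the long tube

### The arm

A 6-joint arm with a two-finger parallel gripper is mounted at the origin on the work surface. World frame = base frame: x ahead of the robot, y to its left, z up, the work surface at z = 0. Lengths are in m, angles in rad, forces in N, time in s.
With the tool pointing down it reaches from about 0.4 to 0.925 m from the base axis. Payload 12.5 kg.
Tool frame: the origin (TCP) lies on the centre line of the jaws, within the pads' length; the fingertips stand 22 mm ahead of it and the grasp point (between the pads) lies 3 mm ahead of it; z points along the fingers, y is the line along which they close (so a half turn about z gives the same grasp; the last joint's range is limited). The gripper opens to 95 mm and grips with 3 to 60 N. Pads are 20 mm wide; open, the fingers measure 119 mm over their backs; the gripper's body (75 mm by 180 mm) begins 59 mm behind the grasp point.
Start: joints at [-0.106, 0.491, 1.559, -0, 1.092, -0.106], TCP at [0.625, 0, 0.237] pointing down, gripper open.
Joint ranges: [-3.1, 3.1], [-0.84, 2.19], [0.05, 2.79], [-1.13, 4.28], [0.06, 2.93], [-2.69, 2.69]. Speed limits (rad/s): [2.22, 2.22, 2.79, 3.14, 3.14, 3.14].

### API

Orientations are given as a 3x3 rotation matrix whose columns are the frame's x, y, z axes.
In Python, from workcell import env gives the robot as it stands.
- The arm moves only by the tool servo_tool, never from a script. Its argument "deltas" is a list of rows, each a list of 3 entries, a list of its own where there are three numbers: the opening, from -1 (shut) to 1 (fully open), so that 0 is half open, then the shift along the tool's x, y, z in m, then the turn about the tool's z in rad. A call has 1 to 5 rows; each row is the pose to reach, as a shift and turn from the pose commanded when the call began, along the tool's axes at that moment; what a row does not reach only later rows make up. A row lasts 1/12 s, in which the tool goes at most 41.7 mm and 7.16 degrees, less where a joint would pass 70% of its speed; a pose out of reach is approached as far as the arm can. A call with a gripper value outside its range is refused whole. The fingers move at their own pace and stop on an object; "newtons" is the grip in N (left out, the last holds). Time passes only in rows, so rows that repeat a pose let the fingers close. It gives the time, the measured TCP pose, the force, the opening and the grip force at its end, in the units of the state.
- env.get_state(): the state, without advancing time (a new reading comes with each control period).
- env.capture(name): name is "scene" or "side" or "wrist"; returns (picture, depth): 420x560x3 uint8, blue, green, red; 420x560 float32, m along the optical axis (not along the pixel's ray), 0 where there is no reading.
- env.camera_model(name): a dict with "camera_matrix" (3x3 intrinsics, pixels), "R" (3x3) and "t" (3): a world point X has camera coordinates R X + t; the wrist camera has in their place "hand_eye" (4x4, takes a point from camera to tool coordinates, whose origin is the TCP and whose axes are the flange's). Camera axes: x right, y down, z forward; pixel columns grow to the right and rows downward; lengths in m; the calibration is good to about 2 mm. A picture is of the moment at which its call begins: read the wrist's pose just before it. camera_model takes no time and is no camera call.
- env.sign_off(): hands the job in; it is judged then, once.
The state is a dict: "time": time; "qpos": joint angles; "dq": joint speeds; "joint_torque": joint torques, N m; "tool_pos": TCP position; "orientation": TCP orientation; "wrist_force": force on the tool from outside, world axes, zero at the start; "moment": the same for the moment, N m; "grip_width": finger opening in m; "gripper_force": force on a finger pad.
Only numpy, scipy, OpenCV 4.12 (cv2) and the standard library are available. Lean on these libraries where they do the work, as an engineer would, in place of code of your own. Each camera call takes 0.05 s, during which the arm holds its last target. There are 200 camera calls.

### The job

The sloping fit-up fixture is still set for short pieces. Squeeze the latch tab on the sliding stop's grip, slide the stop exactly one notch further from the fixed stop, and let go so that the latch springs fully home in that notch. Then lay the long square tube on the sloping bed lengthwise between the two stops, flat on the bed and against the ledge along its lower edge, and let go of it; leave the short tube, spray can, hammer and angle piece where they are.

Things in the scene. Friction and masses are not known exactly. Their poses are not given: they have to be found in the camera images.
- bed: Flat steel plate of the fit-up fixture, 240 mm up the slope (x) by 320 mm wide (y), sloping 30 degrees; it does not move during the work. Origin: centre of its upper surface, 95 mm above the table. Axes: x up the slope (roughly to the robot's left), y level, along the guide, towards the robot, z square out of the plate (up and to the right). All bed x, y, z below are in mm in this frame
- ledge (a point): Middle of the foot of the ledge's inner face (bed x -98, y 0, z 0). The ledge is a dark steel strip along the bed's lower edge, 10 mm high (z) and 8 mm thick (outer face at x -106); the tube rests against it. Axes as the bed's
- fixed_stop (a point): On the face of the fixed stop (bed x -78, y -140, z 20): a dark block 30 mm high at the bed's -y end (far from the robot), x -98 to -48, y -154 to -140, facing +y. Axes as the bed's
- rack (a point): Top edge of the notched rack at the notch where the stop starts (bed x 56, y 25, z 24). The rack lies along y at x 56 to 78, 24 mm high, with four notches 16 mm wide, opening down the slope, centred at y -15, 25, 65 and 105. Axes as the bed's
- seat (a point): Where the middle of the long tube is when it lies in place (bed x -78, y -55, z 20): touching bed and ledge, tube axis along bed y, 5 mm of play to either stop once the stop is in the next notch. Axes as the bed's
- stop_slide (a joint): Position of the sliding stop along the bed's +y, in m: 0 in the notch where it starts (within 1 mm), 0.040 in the next notch away from the fixed stop, -0.040 and 0.080 in the other two; limits -0.045 and 0.085. In a notch it has 2 mm of play either way. Between notches it slides with about 3 N of friction and stays where it is left
- stop_face (a point): On the sliding stop's face towards the fixed stop (bed x -78, y -10 + slide, z 20). It is the end of a steel arm, 14 mm thick (y), z 4 to 30, reaching from the carriage down to the ledge. Gap between the stops: 130 mm at slide 0, 170 mm at 0.040. The carriage is 60 mm long (y), x -8 to 36, top at z 26. Axes as the bed's
- latch_tab (a joint): Travel of the latch tab towards the grip post (bed -x), in m: 0 sprung out (pawl home in a notch, stop locked), 0.0085 fully pressed. The 12 mm wide pawl leaves its notch at about 0.006; the spring takes 4 N to start and 10 N fully pressed. Between notches the tab cannot spring out; it snaps out when the pawl meets a notch
- grip (a point): Middle of the black grip post of the sliding stop (bed x 12, y 25 + slide, z 64). It stands square to the bed: 18 mm thick (x 3 to 21), 50 mm wide (y), z 24 to 86. With the latch tab on its upper-slope side it measures 34 mm across (x 3 to 37), 25.5 mm (x 3 to 28.5) with the tab fully pressed; squeezing the two together presses the tab. Axes as the bed's
- tab (a point): Middle of the outer, up-slope face of the steel latch tab (bed x 37 when out, y 25 + slide, z 64). The tab is a plate parallel to the grip post, 10 mm from it when out, 6 mm thick (x), 40 mm wide (y), z 28 to 80. Axes as the bed's
- tube_long: Long plain steel square tube, 40 x 40 mm, 160 mm long, about 0.5 kg, loose on the table. Origin: centre of its underside; x along the tube, z up
- tube_long_mid (a point): Middle of the long tube (20 mm above its underside), axes as the tube's
- tube_short: Short plain steel square tube, 40 x 40 mm, 105 mm long, loose on the table; a bystander, not wanted now. Origin: centre of its underside; x along the tube
- spray_can: Upright steel spray can, 66 mm across, 190 mm high; a bystander. Origin: centre of its underside
- hammer: Hammer lying on the table; a bystander. Its x axis runs along the handle towards the head
- angle_piece: Steel angle iron, 140 mm long, 50 mm legs, lying ridge up; a bystander. Origin: under its middle, on the table; x along it
Mind the look-alikes: they are no part of the job. Leave any pink or turquoise look-alike of the tube_long alone.

How it is judged:
On the way, in this order (a step that is already met when the one before it is completed fails the run):
1. with the latch tab pressed, the stop is slid out of its notch (value of joint latch_tab above 0.0055 m and value of joint stop_slide above 0.008 m), for 0.05 s.
2. the stop is locked in the next notch, tab sprung out (value of joint stop_slide between 0.0365 and 0.0435 m and value of joint latch_tab below 0.002 m), for 0.2 s.
3. the long tube lies in place between the stops (x of tube_long_mid in the frame of bed between -0.083 and -0.073 m and y of tube_long_mid in the frame of bed between -0.064 and -0.046 m and z of tube_long_mid in the frame of bed between 0.016 and 0.024 m and angle between the x axis of tube_long and the y axis of bed, either way round below 0.08 rad), for 0.2 s.
At the end, for the whole second after the job is handed in: Stop in the next notch away from the fixed stop (0.0365 to 0.0435 m), tab sprung out (under 2 mm); long tube at rest between the stops, its middle within 5 mm (x), 9 mm (y) and 4 mm (z) of its place against the ledge, flat on the bed, along the bed's y within 0.08 rad (all of step 2 and all of step 3 and linear speed of tube_long below 0.01 m/s and angular speed of tube_long below 0.1 rad/s); the robot touches nothing.
It fails at once if the tube short is moved more than 30 mm (distance of tube_short from where it was at the start of the episode above 0.03 m).
It fails at once if the spray can is moved more than 30 mm (distance of spray_can from where it was at the start of the episode above 0.03 m).
It fails at once if the hammer is moved more than 30 mm (distance of hammer from where it was at the start of the episode above 0.03 m).
It fails at once if the angle piece is moved more than 30 mm (distance of angle_piece from where it was at the start of the episode above 0.03 m).
It also fails if it takes over 56 s, if anything falls off the work surface, if the arm or the gripper's body presses on something with over 40 N, if the wrist force passes 120 N, or if a joint passes its speed limit or range.

## Working session

There is one attempt and no reset: what is moved stays moved. The work goes in short steps, Python scripts to look and compute and a tool call to move; the robot and the scene stay as the last step left them, time stands still between calls to the robot, and variables do not carry over. Pictures are saved under pics/ and viewed, at most 10 in all, crops included, and the job is handed in when it is done.

Besides the shell and the picture viewer there is one more tool, called by a JSON object that holds its "method" and its "body". servo_tool: Moves the arm, as the interface text tells. Its arguments: {"type":"object","properties":{"deltas":{"type":"array","items":{"type":"array"}},"newtons":{"type":"number"}},"required":["deltas"]}

```bash
ls; mkdir -p pics; python3 - <<'E'
from workcell import env
import cv2,numpy as np
np.set_printoptions(precision=4,suppress=True)
for n in ("scene","side"):
    p,d=env.capture(n); cv2.imwrite(f"pics/{n}0.png",p); np.savez(f"{n}0.npz",p=p,d=d)
    m=env.camera_model(n); print(n,m)
print(env.camera_model("wrist")); print(env.get_state())
E
```

```text
pics
scene {'camera_matrix': array([[465.7228,   0.    , 278.2249],
       [  0.    , 465.7228, 206.7949],
       [  0.    ,   0.    ,   1.    ]]), 'R': array([[-0.134 ,  0.9909, -0.009 ],
       [ 0.5683,  0.0693, -0.8199],
       [-0.8118, -0.115 , -0.5725]]), 't': array([ 0.0274, -0.2246,  1.8415])}
side {'camera_matrix': array([[402.9191,   0.    , 275.9496],
       [  0.    , 402.9191, 211.1527],
       [  0.    ,   0.    ,   1.    ]]), 'R': array([[ 0.8973, -0.4412, -0.0148],
       [-0.3237, -0.6347, -0.7017],
       [ 0.3002,  0.6344, -0.7124]]), 't': array([-0.4512,  0.2918,  0.9438])}
{'camera_matrix': array([[305.2422,   0.    , 277.4887],
       [  0.    , 305.2422, 214.5871],
       [  0.    ,   0.    ,   1.    ]]), 'hand_eye': array([[-0.0003, -0.9712, -0.2385,  0.0677],
       [ 1.    , -0.0004,  0.0004, -0.    ],
       [-0.0005, -0.2385,  0.9712, -0.1476],
       [ 0.    ,  0.    ,  0.    ,  1.    ]])}
{'time': 0.1, 'qpos': array([-0.1056,  0.4915,  1.5594, -0.    ,  1.0917, -0.1056]), 'dq': array([ 0.0006, -0.0019, -0.0012,  0.0002,  0.0002, -0.0005]), 'joint_torque': array([  0.0025, -61.3621, -25.8605,   0.0693,   0.047 ,  -0.    ]), 'tool_pos': array([0.6248, 0.    , 0.2361]), 'orientation': array([[-0.0001,  1.    , -0.0009],
       [ 1.    ,  0.0001,  0.0001],
       [ 0.0001, -0.0009, -1.    ]]), 'wrist_force': array([-0.3456, -0.7584, -0.0383]), 'moment': array([ 0.0013, -0.0432, -0.0013]), 'gripper_force': 0.0, 'grip_width': 0.09508399430043059}
```

View pics/scene0.png

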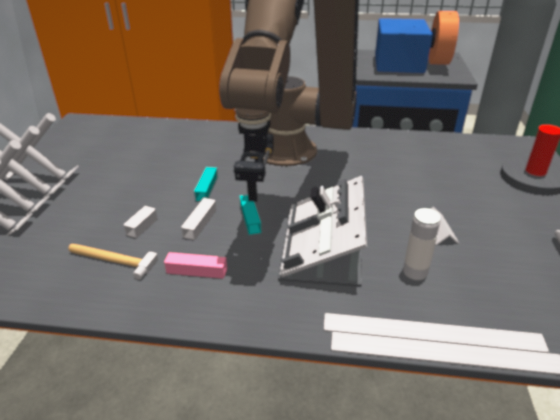

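View pics/side0.png

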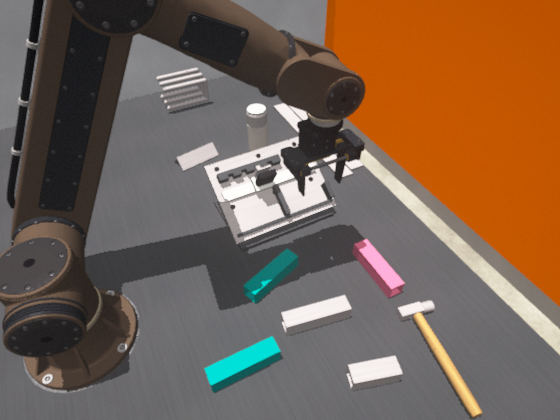

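Scene view candidates for the long tube are white long (200,217), white short (140,221), teal (205,183) and (250,214), and pink (196,264). I choose the plain steel one at (200,217), which is at (316,314) in the side view. The fixture is at (325,230), with its low side to image left.

```bash
cat > h.py <<'E'
import numpy as np, cv2
from workcell import env
np.set_printoptions(precision=4,suppress=True)
def cloud(n,d,m=None,st=None):
    c=env.camera_model(n); K=c["camera_matrix"]
    v,u=np.mgrid[0:d.shape[0],0:d.shape[1]]
    P=np.stack([(u-K[0,2])/K[0,0]*d,(v-K[1,2])/K[1,1]*d,d],-1)
    if n=="wrist":
        H=c["hand_eye"]; P=P@H[:3,:3].T+H[:3,3]
        P=P@st["orientation"].T+st["tool_pos"]
    else: P=(P-c["t"])@c["R"]
    P[d<=0]=np.nan
    return P
def bedR(yaw): # yaw of the horizontal up-slope direction
    h=np.array([np.cos(yaw),np.sin(yaw),0]); z=np.array([0,0,1.])
    x=h*np.cos(np.pi/6)+z*.5; zz=z*np.cos(np.pi/6)-h*.5
    return np.stack([x,np.cross(zz,x),zz],1)
E
python3 - <<'E'
from h import *
for n,box in (("scene",(275,170,375,285)),("side",(200,130,340,250))):
    f=np.load(n+"0.npz"); P=cloud(n,f["d"]); x0,y0,x1,y1=box
    # normals via local differences, keep tilt ~30 deg
    s=2; a=P[s:-s,2*s:]-P[s:-s,:-2*s]; b=P[2*s:,s:-s]-P[:-2*s,s:-s]
    N=np.cross(a,b); N/=np.linalg.norm(N,axis=2,keepdims=True); N*=-np.sign((N*0+N)[...,2:3])*-1
    N=np.pad(N,((s,s),(s,s),(0,0)),constant_values=np.nan)
    m=np.zeros(P.shape[:2],bool); m[y0:y1,x0:x1]=1
    m&=(np.abs(N[...,2]-.866)<.05)&(P[...,2]>.02)
    Q=P[m]; nn=np.median(N[m],0)
    for _ in range(8):  # plane with refinement
        dd=(Q-np.median(Q,0))@nn if _==0 else (Q-c)@nn
        k=np.abs(dd)<(.008 if _<4 else .003); c=Q[k].mean(0); nn=np.linalg.svd(Q[k]-c,full_matrices=False)[2][2]; nn*=np.sign(nn[2])
    yaw=np.arctan2(-nn[1],-nn[0])
    # all points on the plane in box
    A=P[y0:y1,x0:x1].reshape(-1,3); A=A[np.abs((A-c)@nn)<.004]
    R=bedR(yaw); B=(A-c)@R
    r=cv2.minAreaRect((B[:,:2]*1000).astype(np.float32))
    lo,hi=np.nanpercentile(B,1,0),np.nanpercentile(B,99,0)
    print(n,len(A),"n",nn,"tilt",np.degrees(np.arccos(nn[2])),"yaw",np.degrees(yaw),"rect",r,"pct",lo,hi)
    ctr=c+R@np.r_[np.array(r[0])/1000,0]; print("centre",ctr)
E
python3 - <<'E'
from h import *
for n,box in (("scene",(175,195,222,242)),("side",(275,290,358,336))):
    f=np.load(n+"0.npz"); P=cloud(n,f["d"]); x0,y0,x1,y1=box
    A=P[y0:y1,x0:x1].reshape(-1,3); T=A[np.abs(A[:,2]-.04)<.004]
    r=cv2.minAreaRect((T[:,:2]*1000).astype(np.float32)); print(n,len(T),T.mean(0),r, cv2.boxPoints(r).tolist())
E
```

```text
scene 3492 n [ 0.0082 -0.4993  0.8664] tilt 29.95649527251024 yaw 90.9408905137197 rect ((-49.79661560058594, 170.2125244140625), (299.2552185058594, 626.30712890625), 7.236673831939697) pct [-0.2146 -0.1267 -0.0036] [0.0987 0.4174 0.0037]
centre [0.4439 0.1505 0.0799]
side 5230 n [ 0.0092 -0.4995  0.8663] tilt 29.97254527557423 yaw 91.05005619278478 rect ((-32.66217041015625, -26.151641845703125), (320.36651611328125, 322.8013000488281), 89.93226623535156) pct [-0.1862 -0.179  -0.0038] [0.1257 0.1321 0.0037]
centre [0.5757 0.1423 0.0735]
scene 415 [ 0.5142 -0.2049  0.0392] ((507.6116943359375, -204.52023315429688), (42.70595169067383, 166.9335174560547), 80.72698211669922) [[421.794921875, -212.1444091796875], [586.546875, -239.04391479492188], [593.428466796875, -196.89605712890625], [428.676513671875, -169.99655151367188]]
side 1070 [ 0.5039 -0.2064  0.039 ] ((505.5499267578125, -206.19415283203125), (42.41036605834961, 161.24203491210938), 80.2215347290039) [[422.49871826171875, -213.39866638183594], [581.398193359375, -240.7838592529297], [588.6011352539062, -198.98963928222656], [429.70166015625, -171.6044464111328]]
```

```bash
python3 - <<'E'
import cv2
a=cv2.imread("pics/side0.png")[120:260,190:350]; b=cv2.imread("pics/side0.png")[230:400,200:420]
c=cv2.resize(a,None,fx=2.5,fy=2.5,interpolation=2); d=cv2.resize(b,(400,309))[:350]
d=cv2.copyMakeBorder(d,0,350-309,0,0,cv2.BORDER_CONSTANT); cv2.imwrite("pics/crop.png",cv2.hconcat([c,d]))
E
```

```text
(no output)
```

View pics/crop.png

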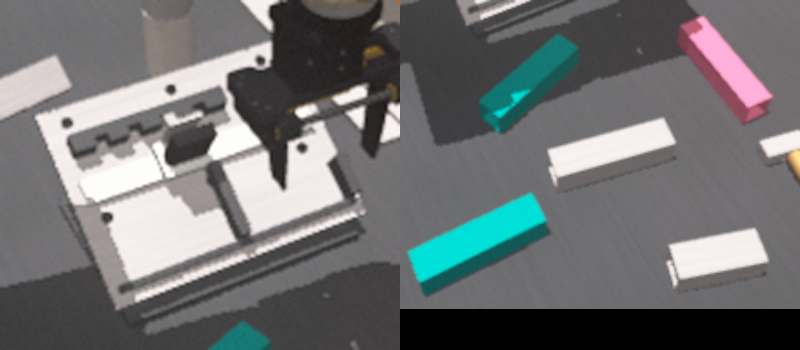

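The long tube is white steel, about 160 × 42 mm on top at z 0.039, which matches. The crop shows rack notches, the post with its tab, and the arm. Next: the bed centre, from the connected plane region in both views.

```bash
python3 - <<'E'
from h import *
yaw=np.radians(91.0); R=bedR(yaw); nn=R[:,2]
allB=[]
for n,box in (("scene",(275,170,375,285)),("side",(200,130,340,250))):
    f=np.load(n+"0.npz"); P=cloud(n,f["d"]); x0,y0,x1,y1=box
    # offset: plane height histogram
    s=(P@nn)[y0:y1,x0:x1]; hst,e=np.histogram(s[np.isfinite(s)],bins=np.arange(-.2,.3,.001)); o=e[hst.argmax()]+.0005
    m=np.zeros(P.shape[:2],np.uint8); m[y0:y1,x0:x1]=np.abs(s-o)<.004
    _,lab,st,_=cv2.connectedComponentsWithStats(m,connectivity=4); k=1+st[1:,4].argmax()
    A=P[lab==k]; B=A@R; print(n,len(A),"offset",o)
    r=cv2.minAreaRect((B[:,:2]*1000).astype(np.float32)); print(r)
    for ax in (0,1): print("xy"[ax],np.percentile(B[:,ax],[0,.3,1,99,99.7,100]))
E
```

```text
scene 2815 offset -0.002499999999999836
((192.79794311523438, -582.4798583984375), (328.1086120605469, 241.67230224609375), 89.78245544433594)
x [0.0715 0.0745 0.0807 0.3121 0.3129 0.3139]
y [-0.7461 -0.7446 -0.7437 -0.4345 -0.4251 -0.4187]
side 3862 offset -0.002499999999999836
((191.90603637695312, -577.751953125), (241.612548828125, 319.504638671875), 0.09054610133171082)
x [0.0711 0.0716 0.0722 0.31   0.3114 0.3127]
y [-0.7377 -0.7301 -0.7162 -0.4193 -0.4187 -0.4179]
```

```bash
cat >> h.py <<'E'
R=bedR(np.radians(91.0)); C=R@np.array([.192,-.578,-.0015])
def b2w(x,y,z): return C+R@(np.array([x,y,z])/1000)
def tool(p):  # world point -> shift along current tool axes from TCP
    s=env.get_state(); return s["orientation"].T@(p-s["tool_pos"])
E
python3 - <<'E'
from h import *
print(C,R)
for k,p in dict(grip=(12,25,64),corner=(3,25,86),tabtop=(37,25,80),rack=(56,25,24),seat=(-78,-55,20)).items(): print(k,b2w(*p),tool(b2w(*p)))
# check post: side depth points higher than 60mm above the bed, near grip
for n in("scene","side"):
    P=cloud(n,np.load(n+"0.npz")["d"]).reshape(-1,3); B=(P-C)@R*1000
    k=(np.abs(B[:,0]-15)<60)&(np.abs(B[:,1]-25)<70)&(B[:,2]>35)&(B[:,2]<95)
    q=B[k]; print(n,len(q)); 
    if len(q): print(np.percentile(q,[1,5,25,50,75,95,99],axis=0).T)
E
```

```text
[0.575  0.1771 0.0947] [[-0.0151 -0.9998  0.0087]
 [ 0.8659 -0.0175 -0.4999]
 [ 0.5     0.      0.866 ]]
grip [0.5504 0.155  0.1561] [ 0.155  -0.0743  0.0801]
corner [0.5507 0.1363 0.1707] [ 0.1362 -0.074   0.0655]
tabtop [0.5501 0.1687 0.1825] [ 0.1686 -0.0746  0.0537]
rack [0.5494 0.2131 0.1435] [ 0.2131 -0.0753  0.0927]
seat [0.6313 0.1005 0.073 ] [0.1005 0.0067 0.1631]
scene 325
[[ 4.5388  6.3832 14.014  20.6734 34.7486 37.8057 38.2433]
 [-6.2043 -4.4431 -0.7144  8.2935 24.3385 39.0553 43.3475]
 [36.0324 38.0874 50.4902 66.1968 78.8557 85.838  86.5082]]
side 309
[[ 2.1463  2.4604  3.4439 11.7846 30.3557 34.0259 35.875 ]
 [ 2.2996  6.0125 16.6148 29.9584 42.873  49.7615 50.8337]
 [37.6754 42.4762 59.5694 77.0125 84.1255 86.9532 88.0676]]
```

{"method": "servo_tool", "body": {"deltas": [[1,[0.032,-0.015,0],-0.124],[1,[0.063,-0.03,0],-0.248],[1,[0.094,-0.045,0],-0.372],[1,[0.125,-0.06,0],-0.496],[1,[0.156,-0.074,0],-0.62]]}}

```text
time: 0.52
tool_pos: [0.5499, 0.1572, 0.2364]
orientation: [[-0.586, 0.811, -0.001], [0.811, 0.586, -0.0], [0.0, -0.0, -1.0]]
wrist_force: [-0.2, 0.3, -0.6]
grip_width: 0.095
gripper_force: 0.0
```

{"method": "servo_tool", "body": {"deltas": [[1,[0,0,0],-0.124],[1,[0,0,0],-0.248],[1,[0,0,0],-0.372],[1,[0,0,0],-0.496],[1,[0,0,0],-0.62]]}}

```text
time: 0.93
tool_pos: [0.5508, 0.1562, 0.2364]
orientation: [[-0.948, 0.319, -0.001], [0.319, 0.948, -0.0], [0.0, -0.0, -1.0]]
wrist_force: [0.7, -0.4, -0.3]
grip_width: 0.095
gripper_force: 0.0
```

{"method": "servo_tool", "body": {"deltas": [[1,[0,0,0],-0.12],[1,[0,0,0],-0.24],[1,[0,0,0],-0.348],[1,[0,0,0],-0.348],[1,[0,0,0],-0.348]]}}

```text
time: 1.35
tool_pos: [0.5509, 0.156, 0.2365]
orientation: [[-1.0, -0.014, -0.0], [-0.014, 1.0, -0.0], [0.0, -0.0, -1.0]]
wrist_force: [-0.1, -0.5, 0.7]
grip_width: 0.0953
gripper_force: 0.0
```

```bash
python3 - <<'E'
from h import *
s=env.get_state(); print(s["time"],s["tool_pos"],s["orientation"],s["qpos"])
print(tool(np.array([.5504,.1557,.176])))
p,d=env.capture("wrist"); cv2.imwrite("pics/w1.png",p)
P=cloud("wrist",d,st=s).reshape(-1,3); B=(P-C)@R*1000
k=(np.abs(B[:,0]-15)<40)&(np.abs(B[:,1]-25)<70)&(B[:,2]>60)&(B[:,2]<95)
q=B[k]; print(len(q)); print(np.percentile(q,[1,5,25,50,75,95,99],axis=0).T)
k=(np.abs(B[:,0])<110)&(np.abs(B[:,1])<150)&(np.abs(B[:,2])<6); print("bed z",np.median(B[k][:,2]))
E
```

```text
1.35 [0.5509 0.156  0.2365] [[-0.9999 -0.0137 -0.0003]
 [-0.0137  0.9999 -0.    ]
 [ 0.0003 -0.     -1.    ]] [ 0.1606  0.4167  1.6901  0.      1.0351 -1.4239]
[ 0.0005 -0.0003  0.0605]
3449
[[ 5.273   7.4406 15.5753 21.3814 34.2585 37.772  38.025 ]
 [-0.3427  3.1216 13.1195 25.3041 36.8608 46.5516 47.6675]
 [60.5836 62.3835 71.5149 79.4366 85.0074 85.9278 86.3774]]
bed z -0.5293847087525396
```

View pics/w1.png

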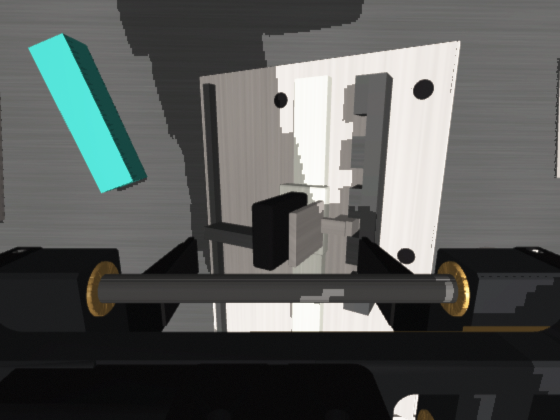

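Wrist view: the post at (280,230) and tab at (305,235) sit between the open fingers, and the pawl is in its notch at (340,225). Descend and squeeze.

{"method": "servo_tool", "body": {"deltas": [[1,[0,0,0.02],0],[1,[0,0,0.04],0],[1,[0,0,0.06],0],[1,[0,0,0.06],0],[0.15,[0,0,0.06],0]], "newtons": 25}}

```text
time: 1.82
tool_pos: [0.5508, 0.156, 0.1763]
orientation: [[-1.0, -0.015, -0.002], [-0.015, 1.0, -0.0], [0.002, -0.0, -1.0]]
wrist_force: [0.1, 1.3, 0.7]
grip_width: 0.0922
gripper_force: 0.0
```

{"method": "servo_tool", "body": {"deltas": [[-1,[0,0,0],0],[-1,[0,0,0],0],[-1,[0,0,0],0],[-1,[0,0,0],0],[-1,[0,0,0],0]], "newtons": 25}}

```text
time: 2.23
tool_pos: [0.5511, 0.156, 0.1772]
orientation: [[-1.0, -0.017, 0.001], [-0.017, 1.0, 0.0], [-0.001, 0.0, -1.0]]
wrist_force: [-0.4, 0.2, 0.6]
grip_width: 0.0606
gripper_force: 0.0
```

{"method": "servo_tool", "body": {"deltas": [[-1,[0,0,0],0],[-1,[0,0,0],0],[-1,[0,0,0],0],[-1,[0,0,0],0],[-1,[0,0,0],0]]}}

```text
time: 2.65
tool_pos: [0.5511, 0.1554, 0.1767]
orientation: [[-1.0, -0.017, 0.0], [-0.017, 1.0, -0.001], [-0.0, -0.001, -1.0]]
wrist_force: [0.6, -5.5, 1.1]
grip_width: 0.0367
gripper_force: 24.1
```

{"method": "servo_tool", "body": {"deltas": [[-1,[0,0,0],0],[-1,[0,0,0],0]]}}

```text
time: 2.82
tool_pos: [0.5511, 0.1554, 0.1767]
orientation: [[-1.0, -0.017, 0.0], [-0.017, 1.0, -0.001], [-0.0, -0.001, -1.0]]
wrist_force: [0.6, -5.9, 1.4]
grip_width: 0.0368
gripper_force: 24.1
```

{"method": "servo_tool", "body": {"deltas": [[-1,[0.006,0,0],0],[-1,[0.012,0,0],0],[-1,[0.018,0,0],0],[-1,[0.024,0,0],0],[-1,[0.03,0,0],0]]}}

```text
time: 3.23
tool_pos: [0.5215, 0.1549, 0.1768]
orientation: [[-1.0, -0.017, 0.002], [-0.017, 1.0, -0.001], [-0.002, -0.001, -1.0]]
wrist_force: [3.4, -5.4, -2.3]
grip_width: 0.0367
gripper_force: 23.8
```

{"method": "servo_tool", "body": {"deltas": [[-1,[0.004,0,0],0],[-1,[0.008,0,0],0],[-1,[0.01,0,0],0],[-1,[0.01,0,0],0]]}}

```text
time: 3.57
tool_pos: [0.511, 0.1547, 0.1768]
orientation: [[-1.0, -0.017, 0.001], [-0.017, 1.0, -0.001], [-0.001, -0.001, -1.0]]
wrist_force: [-0.1, -5.9, -0.0]
grip_width: 0.0368
gripper_force: 24.0
```

```bash
python3 - <<'E'
from h import *
s=env.get_state(); print(s["time"],s["tool_pos"],s["wrist_force"],s["grip_width"])
for n in("wrist","scene"):
    p,d=env.capture(n); cv2.imwrite(f"pics/{n}2.png",p)
    P=cloud(n,d,st=s).reshape(-1,3); B=(P-C)@R*1000
    k=(B[:,0]>-90)&(B[:,0]<-15)&(np.abs(B[:,1]-20)<60)&(np.abs(B[:,2]-30)<3)
    q=B[k]; print(n,"arm top",len(q),np.percentile(q,[1,5,50,95,99],axis=0).T if len(q) else "")
cv2.imwrite("pics/w2c.png",cv2.resize(cv2.imread("pics/wrist2.png")[60:300,180:480],None,fx=2,fy=2))
E
```

```text
3.5667 [0.511  0.1547 0.1768] [-0.065  -5.9142 -0.0181] 0.03677249012099748
wrist arm top 124 [[-88.8036 -86.5575 -64.8702 -57.9182 -56.6358]
 [ 28.8581  30.5621  38.7635  41.92    42.142 ]
 [ 27.1621  27.8868  29.2822  30.1729  30.4566]]
scene arm top 72 [[-89.1386 -87.0556 -51.7517 -19.0389 -18.7088]
 [ 24.7224  25.097   30.9966  40.0806  40.6769]
 [ 27.1603  27.435   29.2413  31.5351  32.1227]]
```

View pics/w2c.png

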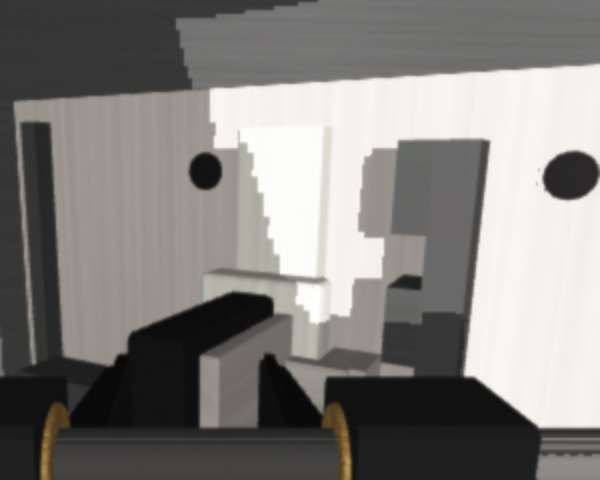

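The tab is squeezed, and the stop has travelled with the tool by 40 mm. Release straight up afterwards.

{"method": "servo_tool", "body": {"deltas": [[0.3,[0,0,0],0],[0.6,[0,0,0],0],[1,[0,0,0],0],[1,[0,0,0],0],[1,[0,0,0],0]]}}

```text
time: 4.08
tool_pos: [0.511, 0.1554, 0.1768]
orientation: [[-1.0, -0.017, 0.0], [-0.017, 1.0, 0.0], [-0.0, 0.0, -1.0]]
wrist_force: [0.2, 0.3, -0.1]
grip_width: 0.0648
gripper_force: 0.0
```

{"method": "servo_tool", "body": {"deltas": [[1,[0,0,0],0],[1,[0,0,0],0],[1,[0,0,-0.02],0],[1,[0,0,-0.04],0],[1,[0,0,-0.06],0]]}}

```text
time: 4.5
tool_pos: [0.5108, 0.1553, 0.2371]
orientation: [[-1.0, -0.017, -0.001], [-0.017, 1.0, -0.0], [0.001, -0.0, -1.0]]
wrist_force: [0.7, 0.3, -0.2]
grip_width: 0.0935
gripper_force: 0.0
```

```bash
python3 - <<'E'
from h import *
s=env.get_state(); print(s["time"],s["tool_pos"],s["wrist_force"],s["grip_width"])
p,d=env.capture("wrist"); cv2.imwrite("pics/w3.png",p)
B=(cloud("wrist",d,st=s).reshape(-1,3)-C)@R*1000
k=(np.abs(B[:,0]-15)<40)&(np.abs(B[:,1]-65)<70)&(B[:,2]>60)&(B[:,2]<95)
print("post/tab",np.percentile(B[k],[1,5,50,95,99],axis=0).T)
k=(B[:,0]>-90)&(B[:,0]<-15)&(np.abs(B[:,1]-30)<60)&(np.abs(B[:,2]-30)<3)
print("arm top",np.percentile(B[k],[1,5,50,95,99],axis=0).T)
cv2.imwrite("pics/w3c.png",cv2.resize(p[100:340,180:480],None,fx=2,fy=2))
print("tube hover", tool(np.array([.506,-.2055,.236])))
E
```

```text
4.5 [0.5108 0.1553 0.2371] [ 0.6899  0.2664 -0.1721] 0.09350946691790171
post/tab [[ 5.0234  7.4646 21.4145 37.7866 38.0723]
 [39.8612 43.0982 65.4555 86.5981 87.7525]
 [60.5211 62.4471 79.4519 85.8601 86.3259]]
arm top [[-89.6068 -87.0225 -60.1096 -36.2973 -34.4789]
 [ 28.223   28.9813  35.594   41.5968  41.9311]
 [ 27.467   28.3311  29.3169  30.2418  30.5777]]
tube hover [ 0.0123 -0.3608  0.0047]
```

View pics/w3c.png

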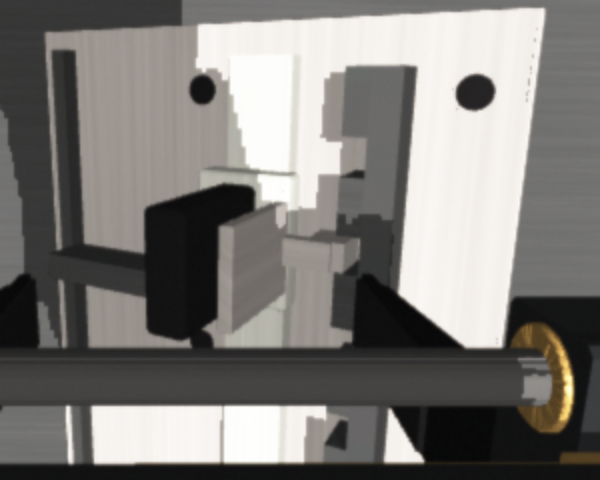

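The tab is sprung out again (face x 38, as at the start), with the post centre moved about +40 mm. Now the tube.

{"method": "servo_tool", "body": {"deltas": [[1,[0,-0.036,0],0.04],[1,[0.003,-0.072,0],0.08],[1,[0.006,-0.108,0],0.12],[1,[0.009,-0.144,0],0.16],[1,[0.012,-0.18,0],0.183]]}}

```text
time: 4.97
tool_pos: [0.5016, -0.0264, 0.2365]
orientation: [[-0.986, 0.167, 0.0], [0.167, 0.986, -0.0], [-0.0, -0.0, -1.0]]
wrist_force: [0.7, -0.3, 0.1]
grip_width: 0.0952
gripper_force: 0.0
```

```bash
python3 - <<'E'
from h import *
print(env.get_state()["tool_pos"],tool(np.array([.506,-.2055,.2])))
E
```

```text
[ 0.5016 -0.0264  0.2365] [-0.0342 -0.1759  0.0365]
```

{"method": "servo_tool", "body": {"deltas": [[1,[-0.008,-0.036,0.007],0],[1,[-0.016,-0.072,0.014],0],[1,[-0.024,-0.108,0.021],0],[1,[-0.032,-0.144,0.028],0],[1,[-0.034,-0.176,0.036],0]]}}

```text
time: 5.38
tool_pos: [0.5068, -0.2065, 0.2002]
orientation: [[-0.986, 0.165, 0.001], [0.165, 0.986, -0.0], [-0.001, -0.0, -1.0]]
wrist_force: [0.2, 0.7, -0.7]
grip_width: 0.095
gripper_force: 0.0
```

{"method": "servo_tool", "body": {"deltas": [[1,[0,0,0],0],[1,[0,0,0],0]]}}

```text
time: 5.55
tool_pos: [0.5061, -0.2053, 0.1998]
orientation: [[-0.986, 0.168, -0.001], [0.168, 0.986, 0.001], [0.001, 0.001, -1.0]]
wrist_force: [-0.9, 0.9, 1.0]
grip_width: 0.0948
gripper_force: 0.0
```

```bash
python3 - <<'E'
from h import *
s=env.get_state(); print(s["time"],s["tool_pos"])
p,d=env.capture("wrist"); cv2.imwrite("pics/w4.png",p)
P=cloud("wrist",d,st=s); A=P.reshape(-1,3)
T=A[(np.abs(A[:,2]-.04)<.004)&(np.hypot(A[:,0]-.506,A[:,1]+.2055)<.11)]
r=cv2.minAreaRect((T[:,:2]*1000).astype(np.float32)); print(len(T),r,T.mean(0),tool(np.array([.506,-.2055,.054])))
E
```

```text
5.55 [ 0.5061 -0.2053  0.1998]
5657 ((504.5807800292969, -204.46383666992188), (40.14113998413086, 152.81307983398438), 80.63294982910156) [ 0.5001 -0.2037  0.0395] [-0.     -0.0014  0.1463]
```

View pics/w4.png

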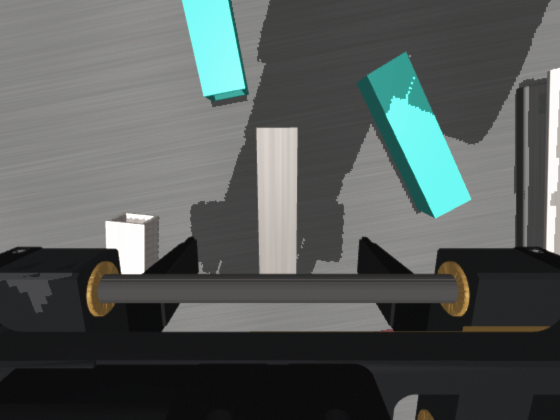

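The wrist view shows the tube centred (277,200) between the fingers, the short tube at left clear of them, and the turquoise look-alikes away.

{"method": "servo_tool", "body": {"deltas": [[1,[0,0,0.035],0],[1,[0,0,0.07],0],[1,[0,0,0.105],0],[1,[0,0,0.14],0],[1,[0,0,0.162],0]]}}

```text
time: 6.02
tool_pos: [0.5061, -0.2021, 0.0363]
orientation: [[-0.987, 0.163, -0.002], [0.163, 0.987, 0.001], [0.002, 0.001, -1.0]]
wrist_force: [-0.4, -0.2, -0.1]
grip_width: 0.095
gripper_force: 0.0
```

{"method": "servo_tool", "body": {"deltas": [[-1,[0,0,0],0],[-1,[0,0,0],0],[-1,[0,0,0],0],[-1,[0,0,0],0],[-1,[0,0,0],0]], "newtons": 35}}

```text
time: 6.43
tool_pos: [0.5073, -0.2041, 0.0403]
orientation: [[-0.986, 0.165, 0.002], [0.165, 0.986, -0.001], [-0.003, -0.001, -1.0]]
wrist_force: [0.3, -0.6, -0.2]
grip_width: 0.067
gripper_force: 0.0
```

{"method": "servo_tool", "body": {"deltas": [[-1,[0,0,0],0],[-1,[0,0,0],0],[-1,[0,0,0],0],[-1,[0,0,0],0],[-1,[0,0,0],0]]}}

```text
time: 6.85
tool_pos: [0.5068, -0.2044, 0.039]
orientation: [[-0.986, 0.165, 0.001], [0.165, 0.986, -0.001], [-0.001, -0.0, -1.0]]
wrist_force: [-1.4, -1.6, 3.9]
grip_width: 0.0395
gripper_force: 35.0
```

{"method": "servo_tool", "body": {"deltas": [[-1,[0,0,-0.03],0],[-1,[0,0,-0.065],0],[-1,[0,0,-0.1],0],[-1,[0,0,-0.135],0],[-1,[0,0,-0.17],0]]}}

```text
time: 7.27
tool_pos: [0.5059, -0.2036, 0.2096]
orientation: [[-0.986, 0.165, -0.002], [0.165, 0.986, 0.001], [0.002, 0.001, -1.0]]
wrist_force: [1.0, -0.6, -6.6]
grip_width: 0.0397
gripper_force: 35.0
```

```bash
python3 - <<'E'
from h import *
s=env.get_state(); p,d=env.capture("wrist"); A=cloud("wrist",d,st=s).reshape(-1,3)
Q=(A-s["tool_pos"])@s["orientation"]
k=(np.abs(Q[:,1])<.017)&(np.abs(Q[:,2])<.006)&(Q[:,0]>0)&(Q[:,0]<.12)
print("tube near end in tool x",np.percentile(Q[k][:,0],[50,95,99,100]), "top z",np.median(Q[k][:,2]),k.sum())
print(tool(np.array([.6312,.1105,.21])))
E
```

```text
tube near end in tool x [0.0431 0.0756 0.0783 0.0789] top z -0.0005780980619491621 11094
[-0.0695  0.3311  0.0059]
```

{"method": "servo_tool", "body": {"deltas": [[-1,[-0.02,0.033,0],-0.04],[-1,[-0.04,0.066,0],-0.08],[-1,[-0.06,0.1,0],-0.12],[-1,[-0.068,0.135,0],-0.16],[-1,[-0.068,0.17,0],-0.185]]}}

```text
time: 7.73
tool_pos: [0.6028, -0.0461, 0.2072]
orientation: [[-1.0, -0.021, -0.001], [-0.021, 1.0, 0.0], [0.001, 0.0, -1.0]]
wrist_force: [0.3, -0.1, -6.2]
grip_width: 0.0398
gripper_force: 35.0
```

{"method": "servo_tool", "body": {"deltas": [[-1,[0,0,0],0],[-1,[0,0,0],0]]}}

```text
time: 7.9
tool_pos: [0.6014, -0.0456, 0.2073]
orientation: [[-1.0, -0.022, -0.002], [-0.022, 1.0, 0.001], [0.002, 0.001, -1.0]]
wrist_force: [-0.6, -1.2, -6.1]
grip_width: 0.0396
gripper_force: 35.0
```

```bash
python3 - <<'E'
from h import *
s=env.get_state();o=s["orientation"]; print(s["tool_pos"],"y yaw",np.degrees(np.arctan2(o[1,1],o[0,1])),tool(np.array([.6302,.1105,.1082])))
E
```

```text
[ 0.6014 -0.0456  0.2073] y yaw 91.27324047328901 [-0.0325  0.1554  0.0991]
```

{"method": "servo_tool", "body": {"deltas": [[-1,[-0.0325,0,0],0],[-1,[-0.0325,0.039,0],0],[-1,[-0.0325,0.078,0],0],[-1,[-0.0325,0.117,0],0],[-1,[-0.0325,0.155,0],0.004]]}}

```text
time: 8.32
tool_pos: [0.6307, 0.1083, 0.2077]
orientation: [[-1.0, -0.013, -0.002], [-0.013, 1.0, -0.0], [0.002, -0.0, -1.0]]
wrist_force: [1.0, -0.1, -5.1]
grip_width: 0.04
gripper_force: 35.0
```

{"method": "servo_tool", "body": {"deltas": [[-1,[0,0,0],0],[-1,[0,0,0.025],0],[-1,[0,0,0.05],0],[-1,[0,0,0.07],0],[-1,[0,0,0.08],0]]}}

```text
time: 8.73
tool_pos: [0.6299, 0.1068, 0.1254]
orientation: [[-1.0, -0.014, -0.005], [-0.014, 1.0, -0.0], [0.005, -0.0, -1.0]]
wrist_force: [0.0, 0.9, -5.7]
grip_width: 0.0399
gripper_force: 35.0
```

```bash
python3 - <<'E'
from h import *
s=env.get_state();o=s["orientation"]; print(s["tool_pos"],s["wrist_force"],tool(np.array([.6302,.1105,.1062])))
p,d=env.capture("wrist"); cv2.imwrite("pics/w5.png",p)
B=(cloud("wrist",d,st=s).reshape(-1,3)-C)@R*1000
k=(np.abs(B[:,0])<110)&(np.abs(B[:,1])<150)&(np.abs(B[:,2])<6);print("bed z",np.median(B[k][:,2]))
E
```

```text
[0.6299 0.1068 0.1254] [ 0.0073  0.9303 -5.6852] [-0.0004  0.0037  0.0192]
bed z -0.48044823217176436
```

View pics/w5.png

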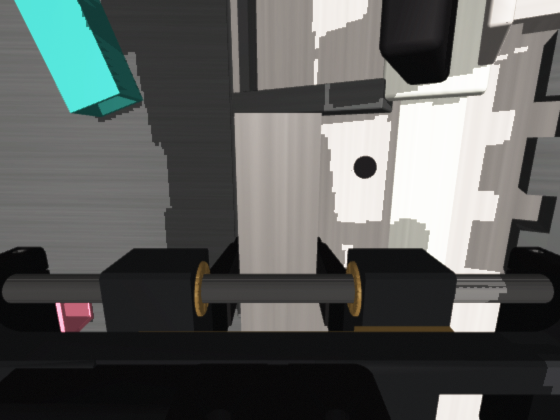

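The tube (278,190) is aligned between the ledge and the stop arm (310,97). Lower gently.

{"method": "servo_tool", "body": {"deltas": [[-1,[0,0.003,0.006],0],[-1,[0,0.003,0.012],0],[-1,[0,0.003,0.016],0],[-1,[0,0.003,0.018],0],[-1,[0,0.003,0.018],0]]}}

```text
time: 9.2
tool_pos: [0.6312, 0.111, 0.1107]
orientation: [[-1.0, -0.015, 0.0], [-0.015, 1.0, -0.0], [-0.0, -0.0, -1.0]]
wrist_force: [-1.1, -0.2, -6.1]
grip_width: 0.0397
gripper_force: 35.0
```

{"method": "servo_tool", "body": {"deltas": [[-1,[0.001,0,0.002],0],[-1,[0.001,0,0.003],0],[-1,[0.001,0,0.004],0],[-1,[0.001,0,0.004],0],[-1,[0.001,0,0.004],0]]}}

```text
time: 9.62
tool_pos: [0.6303, 0.111, 0.1069]
orientation: [[-1.0, -0.015, 0.0], [-0.015, 1.0, 0.0], [-0.0, -0.0, -1.0]]
wrist_force: [-0.1, -0.5, -3.3]
grip_width: 0.0398
gripper_force: 35.0
```

{"method": "servo_tool", "body": {"deltas": [[-0.12,[0,0,0],0],[-0.07,[0,0,0],0],[-0.02,[0,0,0],0],[0.03,[0,0,0],0],[0.08,[0,0,0],0]]}}

```text
time: 10.03
tool_pos: [0.6303, 0.1109, 0.1068]
orientation: [[-1.0, -0.015, 0.0], [-0.015, 1.0, -0.0], [-0.0, -0.0, -1.0]]
wrist_force: [-1.0, -2.2, -1.7]
grip_width: 0.0499
gripper_force: 1.0
```

{"method": "servo_tool", "body": {"deltas": [[0.13,[0,0,0],0],[0.18,[0,0,0],0],[0.22,[0,0,0],0],[0.26,[0,0,0],0],[0.26,[0,0,0],0]]}}

```text
time: 10.45
tool_pos: [0.6302, 0.1109, 0.1066]
orientation: [[-1.0, -0.015, -0.0], [-0.015, 1.0, -0.0], [0.0, -0.0, -1.0]]
wrist_force: [-0.5, -3.2, -0.9]
grip_width: 0.0593
gripper_force: 1.2
```

```bash
cat > t.py <<'E'
from h import *
s=env.get_state(); print(s["time"],s["tool_pos"],s["wrist_force"],s["grip_width"])
for n in ("wrist","side"):
    p,d=env.capture(n); cv2.imwrite("pics/%s_%d.png"%(n,s["time"]*10),p)
    P=cloud(n,d,st=s); B=((P-C)@R*1000).reshape(-1,3)
    a=1. 
    k=(B[:,0]<-40)&(B[:,0]>-125)&(B[:,1]<24)&(B[:,1]>-30)&(B[:,2]>14)&(B[:,2]<75)
    q=B[k]; print(n,len(q)); 
    if len(q)>50:
        for lo in range(14,74,6):
            w=q[(q[:,2]>=lo)&(q[:,2]<lo+6)]
            if len(w)>5: print(lo,len(w),"x %.1f..%.1f"%tuple(np.percentile(w[:,0],[2,98])),"ymax %.1f"%np.percentile(w[:,1],99))
E
python3 t.py
```

```text
10.45 [0.6302 0.1109 0.1066] [-0.4739 -3.1915 -0.9199] 0.05931223261152959
wrist 9143
14 241 x -50.1..-48.6 ymax 23.2
20 258 x -48.9..-47.3 ymax 23.4
26 295 x -47.5..-45.9 ymax 23.5
32 387 x -47.6..-44.7 ymax 23.4
38 5308 x -70.9..-45.0 ymax 23.5
44 2654 x -83.4..-67.5 ymax 23.5
side 336
14 19 x -99.8..-54.7 ymax 22.0
20 18 x -91.2..-87.8 ymax 22.4
26 13 x -90.2..-87.3 ymax 22.4
32 39 x -88.2..-45.5 ymax 21.2
38 165 x -85.6..-46.9 ymax 23.2
44 82 x -85.5..-62.6 ymax 20.7
```

{"method": "servo_tool", "body": {"deltas": [[0.31,[0,0,0],0],[0.36,[0,0,0],0],[0.41,[0,0,0],0],[0.45,[0,0,0],0],[0.45,[0,0,0],0]]}}

```text
time: 10.97
tool_pos: [0.6303, 0.1112, 0.1068]
orientation: [[-1.0, -0.015, 0.001], [-0.015, 1.0, 0.0], [-0.001, 0.0, -1.0]]
wrist_force: [-0.2, 0.6, -0.6]
grip_width: 0.0685
gripper_force: 0.0
```

{"method": "servo_tool", "body": {"deltas": [[0.45,[0,0,-0.005],0],[0.5,[0,0,-0.01],0],[0.6,[0,0,-0.015],0],[0.7,[0,0,-0.025],0],[0.8,[0,0,-0.035],0]]}}

```text
time: 11.38
tool_pos: [0.6302, 0.111, 0.1427]
orientation: [[-1.0, -0.015, 0.0], [-0.015, 1.0, 0.0], [-0.0, 0.0, -1.0]]
wrist_force: [0.3, -0.8, -0.1]
grip_width: 0.0826
gripper_force: 0.0
```

```bash
python3 t.py
```

```text
11.3833 [0.6302 0.111  0.1427] [ 0.2853 -0.8269 -0.0931] 0.08263687180943267
wrist 5843
14 342 x -57.6..-56.3 ymax 23.5
20 359 x -57.6..-56.2 ymax 23.4
26 383 x -57.6..-56.3 ymax 23.4
32 432 x -76.2..-56.4 ymax 23.0
38 4327 x -96.0..-56.9 ymax 23.5
side 298
14 12 x -104.0..-69.9 ymax 22.1
20 8 x -97.9..-96.5 ymax 17.0
26 7 x -98.6..-97.4 ymax 21.5
32 75 x -97.7..-60.5 ymax 22.4
38 196 x -96.9..-58.7 ymax 23.4
```

The tube is flat, with its up-slope face at x ≈ -57 and its down-slope face at ≈ -98, so it sits against the ledge. Back off and check.

{"method": "servo_tool", "body": {"deltas": [[1,[0,-0.005,-0.03],0],[1,[0,-0.02,-0.065],0],[1,[0,-0.05,-0.1],0],[1,[0,-0.085,-0.12],0],[1,[0,-0.12,-0.13],0]]}}

```text
time: 11.9
tool_pos: [0.6324, -0.0096, 0.2752]
orientation: [[-1.0, -0.017, 0.005], [-0.017, 1.0, -0.0], [-0.005, -0.001, -1.0]]
wrist_force: [0.8, -0.7, -0.2]
grip_width: 0.0949
gripper_force: 0.0
```

{"method": "servo_tool", "body": {"deltas": [[1,[0,-0.04,0],0],[1,[0,-0.08,0],0],[1,[0,-0.12,0],0],[1,[0,-0.12,0],0],[1,[0,-0.12,0],0]]}}

```text
time: 12.32
tool_pos: [0.6335, -0.131, 0.2714]
orientation: [[-1.0, -0.012, -0.0], [-0.012, 1.0, 0.0], [0.0, 0.0, -1.0]]
wrist_force: [0.6, 1.5, -0.3]
grip_width: 0.0949
gripper_force: 0.0
```

```bash
python3 - <<'E'
from h import *
s=env.get_state(); print(s["time"],s["tool_pos"],s["wrist_force"])
for n in("side","scene"):
    p,d=env.capture(n); B=((cloud(n,d)-C)@R*1000).reshape(-1,3)
    if n=="side": cv2.imwrite("pics/end.png",cv2.resize(p[110:270,180:360],None,fx=4,fy=3.6))
    k=(np.abs(B[:,2]-40)<4)&(B[:,0]<-45)&(B[:,0]>-110)&(np.abs(B[:,1]+56)<95)
    print(n,k.sum(),cv2.minAreaRect(B[k][:,:2].astype(np.float32)),np.median(B[k][:,2]))
    k=(np.abs(B[:,0]-15)<40)&(np.abs(B[:,1]-65)<50)&(B[:,2]>60)&(B[:,2]<95)
    print(np.percentile(B[k],[2,50,98],axis=0).T)
E
```

```text
12.3167 [ 0.6335 -0.131   0.2714] [ 0.6404  1.5447 -0.294 ]
side 720 ((-78.1291732788086, -51.995452880859375), (159.41522216796875, 41.1330680847168), 89.4437484741211) 39.09655470178407
[[ 2.2561 12.2088 35.4352]
 [43.3827 67.3232 90.3988]
 [62.5151 82.1455 88.029 ]]
scene 472 ((-77.7769546508789, -56.24684143066406), (43.77111053466797, 163.44920349121094), 0.5459386706352234) 39.32571915188008
[[ 5.505  20.1884 38.1741]
 [33.9569 50.5763 82.1035]
 [61.3344 77.0296 86.8403]]
```

View pics/end.png

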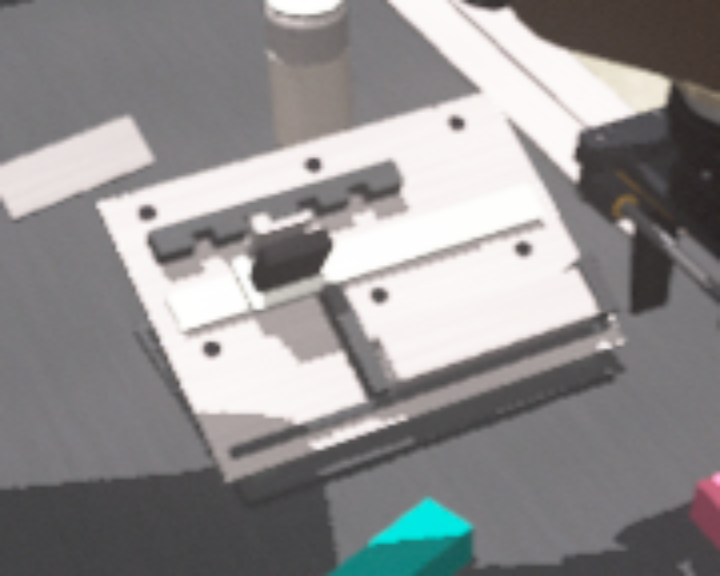

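The end picture shows the pawl in the third notch (285,225) and the tube between the arm (355,340) and the fixed end. Its top measures 160 × 41 mm at z 39, centre x -78 and y about -55, within 0.6° of the bed's y. The gripper is clear.

```bash
python3 -c "
from workcell import env
print(env.sign_off())"
```

```text
the job is handed in; nothing more can be done
None
```

I handed the job in at about 12.5 s of robot time, and sign-off returned no verdict. By my last camera check the stop is one notch further out with its tab sprung home, and the long tube lies flat against the ledge between the stops. I kept the arm clear of the other pieces but did not measure them again afterwards.

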